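# Clamp a tea tin, draw off its deep lid, load it and close it again

## Robot

A 6-joint arm with a two-finger parallel gripper is mounted at the origin on the work surface. World frame = base frame: x ahead of the robot, y to its left, z up, the work surface at z = 0. Lengths are in m, angles in rad, forces in N, time in s.
With the tool pointing down it reaches from about 0.35 to 0.925 m from the base axis. Payload 6.4 kg.
Tool frame: the origin (TCP) lies midway between the tips of the shut fingers; the grasp point (between the pads) lies 19 mm behind it (pinch_z is the z of the grasp point in the tool frame, in m); z points along the fingers, y is the line along which they close (so a half turn about z gives the same grasp; the last joint's range is limited). The gripper opens to 85 mm and grips with 20 to 120 N. Pads are 22 mm wide; open, the fingers measure 114 mm over their backs; the gripper's body (76 mm by 85 mm) begins 54 mm behind the grasp point. The pads swing forward as they close: fully open they stand 13 mm farther back than shut.
Start: joints at [-1.481, 0.245, 1.558, -0, 1.339, -0.174], TCP at [0.169, -0.628, 0.231] pointing down, gripper open.
Joint ranges: [-3.13, 3.13], [-1.02, 2.26], [0.13, 2.54], [-0.95, 4.09], [0.21, 2.88], [-2.74, 2.74]. Speed limits (rad/s): [2.57, 2.57, 3.14, 3.14, 3.14, 3.14].

## Interface

Orientations are given as a unit quaternion [x, y, z, w].
In Python, from plant import read_state, get_image, close_job, pinch_z gives the robot as it stands.
- The arm moves only by the tool drive_tool, never from a script. Its argument "commands" is a list of rows, each a list of 2 entries, a list of its own where there are three numbers: the shift along the tool's x, y, z each as a share of 0.12 m, from -1 to 1, then the turn, a rotation vector about the tool's x, y, z each as a share of 360 degrees, from -1 to 1. A call has 1 to 12 rows; each row is the pose to reach, as a shift and turn from the pose commanded when the call began, along the tool's axes at that moment, turning the shorter way round; what a row does not reach only later rows make up. A row lasts 1/8 s, in which the tool goes at most 62.5 mm and 10.7 degrees, less where a joint would pass 70% of its speed; a pose out of reach is approached as far as the arm can. A call with a number of a shift or a turn outside -1 to 1 is refused whole. A call with a gripper value outside its range is refused whole. "grip" is the closure, from -1 (fully open) to 1 (shut), so that 0 is half open, set as the call begins (left out, the last holds). The fingers move at their own pace and stop on an object; the grip force is fixed at half the most. Time passes only in rows, so rows that repeat a pose let the fingers close. It gives the time, the measured TCP pose, the force, the opening and the grip force at its end, in the units of the state.
- read_state(): the state, without advancing time (a new reading comes with each control period).
- get_image(name): name is "scene" or "top" or "wrist"; returns a dict with "pixels" (400x640x3 uint8, red, green, blue), "vertical_fov" (degrees; the focal length in pixels is half the picture's height over the tangent of half this angle, whatever the lens; pixels are square), "cx", "cy" (the principal point, pixels), "rvec" (rotation vector, rad) and "tvec" (3), from world to camera coordinates, as OpenCV has them. Camera axes: x right, y down, z forward; pixel columns grow to the right and rows downward; lengths in m; the calibration is good to about 2 mm. The wrist camera is an equidistant fisheye: a pixel r from the principal point sees the ray r / f radians off the axis. A picture is of the moment at which its call begins. There is no depth.
- close_job(): hands the job in; it is judged then, once.
The state is a dict: "clock": time; "qpos": joint angles; "joint_vel": joint speeds; "joint_efforts": joint torques, N m; "tool_pos": TCP position; "tool_rot": TCP orientation; "ft_force": force on the tool from outside, world axes, zero at the start; "ft_torque": the same for the moment, N m; "grip_width": finger opening in m; "finger_force": force on a finger pad.
Only numpy, scipy, OpenCV 4.12 (cv2) and the standard library are available. Lean on these libraries where they do the work, as an engineer would, in place of code of your own. Each camera call takes 0.05 s, during which the arm holds its last target. There are 200 camera calls.

## Task

Slide the hold-down fork fully home over the foot of the tea tin, then draw the tin's tight blue lid straight up off it and stand the lid, handle up, on the lazy susan. Stand the carton of tea upright inside the tin and push the lid back on, fully down, leaving the fork home over the foot. The tin must stay seated and upright in its dock throughout, and the tiffin, the stoneware jar and the pan lid are to be left where they are.

Things in the scene. Friction and masses are not known exactly. Their poses are not given: they have to be found in the camera images.
- dock: Fixed dark wooden dock plate (150 mm along its x, from y = -65 to +255 mm, 10 mm thick) with aluminium guide rails at x = +/-67 mm, 26 mm high over the shelf. Origin on the shelf under the place of the tin's centre. The tin's foot sits on the plate between low stops with about 2 mm of play.
- fork (a joint): Travel in m of the steel hold-down fork that slides along the dock: 0 = drawn back to the dock's +y end, 0.11 = fully home at its stop, both tines lying 2 mm above the two sides of the tin's foot; grows as it moves in the dock's -y direction. Starts between 0 and 0.012, needs 3 to 4 N to slide, stays where left.
- fork_tab (a point): Centre of the top of the fork's upright orange tab, 106 mm above the shelf. The tab is 18 mm thick along the dock's x, 36 mm long along the dock's y, 82 mm tall; grip it from above across its thickness, or push it. With the fork home it stands 120 mm from the dock's origin towards the dock's +y (58 mm from the lid's side).
- tin: Loose bare aluminium base of the tea tin (0.42 kg) in the dock, its axes along the dock's. Origin at the centre of its underside, 10 mm above the shelf. Foot plate 120 (x) by 110 mm (y), 6 mm thick, sticks out 18 mm on both x sides of an open box 84 by 110 mm outside, walls 3 mm, inside 78 by 104 mm, inner floor at z = 6 mm. If the foot is not held down the base comes up with the lid.
- lid: Loose deep blue lid (about 0.24 kg), at first fully on. Origin at the centre of the open mouth of its skirt. 98 (x) by 124 mm (y) outside, walls 3 mm, inside 92 by 118 mm (4 mm play round the base), 58 mm deep inside, top at z = 62 mm. Fully on, its axes lie along the tin's (half turn allowed) and its origin is at z = 58 mm in the tin's frame; it is clear of the tin above 116 mm.
- carton: Closed rigid carton of tea, brown with a green band (about 0.12 kg), 60 mm (x) by 40 mm (y) by 98 mm tall, standing. Origin at the centre of its underside, z up. It fits the tin with its 60 mm side along the tin's x, or turned a quarter.
- susan: White plastic lazy susan (turntable), 200 mm across; base fixed, the deck turns freely. Origin at the centre of its underside on the shelf. Flat deck at z = 16 mm, with a rim up to z = 26 mm at 97 to 101 mm radius; the lid stands flat on the deck when set near its centre.
- tiffin: Bystander: closed three-tier stainless tiffin tin with brass clip latches, 90 mm across (97 mm over the latches), 126 mm tall. Origin at the centre of its underside.
- jar: Bystander: brown stoneware jar with a wooden lid and knob, 112 mm across, 136 mm tall. Origin at the centre of its underside.
- pan_lid: Bystander: small silver-grey aluminium pan lid lying flat, 164 mm across, black knob up to 38 mm. Origin at the centre of its underside.
- tin_rim (a point): Centre of the tin's open mouth, at the height of its rim, 116 mm above the tin's origin. Below the rim, at 71 to 105 mm, two sprung steel pads with sloping tops on the outer x sides grip the lid by friction: about 10 to 15 N to draw it off, 10 to 20 N to push it on.
- lid_handle (a point): Centre of the top of the lid's dark wooden handle bar, 98 mm above the lid's origin. The bar is 18 mm thick along the lid's x, 60 mm long along its y, and stands 36 mm above the lid's top.

How it is judged:
On the way, in this order (a step that is already met when the one before it is completed fails the run):
1. the fork is home over the tin's foot, the lid still on (value of joint fork above 0.1 m and z of lid in the frame of tin below 0.066 m), for 0.1 s.
2. the lid is drawn clear of the tin, with the fork home (z of lid in the frame of tin above 0.117 m and value of joint fork above 0.1 m), for 0.1 s.
3. the lid stands released, handle up, on the lazy susan (horizontal distance between lid and susan below 0.05 m and height (world z) of lid below 0.024 m and angle between lid's own z axis and vertical below 0.12 rad and contact force between lid and the fingers below 0.1 N), for 0.1 s.
4. the carton stands released inside the tin (z of carton in the frame of tin below 0.016 m and horizontal distance between carton and tin below 0.04 m and angle between carton's own z axis and vertical below 0.2 rad and contact force between carton and the fingers below 0.1 N), for 0.1 s.
At the end, for the whole second after the job is handed in: Fork home (over 100 mm), carton upright in the tin (0.2 rad, within 10 mm of its floor), lid within 4 mm of fully on and level with the tin (0.06 rad), tin upright in its dock (within 18 mm of the dock's origin, 0.05 rad), all released and at rest (value of joint fork above 0.1 m and z of lid in the frame of tin between 0.05 and 0.062 m and horizontal distance between lid and tin below 0.01 m and angle between the z axis of lid and the z axis of tin, either way round below 0.06 rad and z of carton in the frame of tin between 0 and 0.016 m and horizontal distance between carton and tin below 0.04 m and angle between carton's own z axis and vertical below 0.2 rad and distance between tin and dock below 0.018 m and angle between tin's own z axis and vertical below 0.05 rad and linear speed of each of tin, lid, carton below 0.02 m/s); the robot touches nothing.
It fails at once if the tin's base is lifted or shoved out of its seat (more than 15 mm) or tipped (0.15 rad) (distance of tin from where it was at the start of the episode above 0.015 m or angle between tin's own z axis and vertical above 0.15 rad).
It fails at once if the tiffin is moved more than 25 mm or tipped (distance of tiffin from where it was at the start of the episode above 0.025 m or angle between tiffin's own z axis and vertical above 0.3 rad).
It fails at once if the jar is moved more than 25 mm or tipped (distance of jar from where it was at the start of the episode above 0.025 m or angle between jar's own z axis and vertical above 0.3 rad).
It fails at once if the pan lid is moved more than 25 mm or tipped (distance of pan_lid from where it was at the start of the episode above 0.025 m or angle between pan_lid's own z axis and vertical above 0.3 rad).
It also fails if it takes over 72 s, if anything falls off the work surface, if the arm or the gripper's body presses on something with over 40 N, if the wrist force passes 120 N, or if a joint passes its speed limit or range.

## Working session

There is one attempt and no reset: what is moved stays moved. The work goes in short steps, Python scripts to look and compute and a tool call to move; the robot and the scene stay as the last step left them, time stands still between calls to the robot, and variables do not carry over. Pictures are saved under pics/ and viewed, at most 10 in all, crops included, and the job is handed in when it is done.

Besides the shell and the picture viewer there is one more tool, called after "Emit:" by a JSON object that holds its "op" and its "data". drive_tool: Moves the arm, as the interface text tells. Shift numbers are shares of 0.12 m and turn numbers shares of 360 degrees, none past 1 either way. Its arguments: {"type":"object","properties":{"commands":{"type":"array"},"grip":{"type":"number"}},"required":["commands"]}

```bash
ls; mkdir -p pics
cat > h.py <<'E'
import numpy as np, cv2
from plant import *
from scipy.spatial.transform import Rotation as R
def snap(n,f):
    d=get_image(n); cv2.imwrite('pics/'+f+'.png',cv2.cvtColor(d['pixels'],cv2.COLOR_RGB2BGR)); import pickle; pickle.dump(d,open('pics/'+f+'.pkl','wb')); return d
def load(f):
    import pickle; return pickle.load(open('pics/'+f+'.pkl','rb'))
def foc(d): return d['pixels'].shape[0]/2/np.tan(np.radians(d['vertical_fov'])/2)
def ray(d,u,v,fish=False):
    f=foc(d); x=(u-d['cx']);y=(v-d['cy'])
    if fish:
        r=np.hypot(x,y);t=r/f; c=np.array([x/r*np.sin(t),y/r*np.sin(t),np.cos(t)])
    else: c=np.array([x/f,y/f,1])
    M=R.from_rotvec(np.ravel(d['rvec'])).as_matrix(); o=-M.T@np.ravel(d['tvec']); return o,M.T@c
def at(d,u,v,z,fish=False):
    o,r=ray(d,u,v,fish); return o+r*(z-o[2])/r[2]
def proj(d,p,fish=False):
    M=R.from_rotvec(np.ravel(d['rvec'])).as_matrix(); c=M@np.array(p,float)+np.ravel(d['tvec']); f=foc(d)
    if fish:
        r=np.hypot(c[0],c[1]);t=np.arctan2(r,c[2]);return d['cx']+f*t*c[0]/r,d['cy']+f*t*c[1]/r
    return d['cx']+f*c[0]/c[2],d['cy']+f*c[1]/c[2]
def go(p,yaw=None):
    "shift in tool axes (shares of .12) and turn about tool z (shares of 360); yaw=world angle of tool y"
    s=read_state(); T=R.from_quat(s['tool_rot']); v=T.inv().apply(np.array(p)-s['tool_pos'])/.12
    print('tcp',np.round(s['tool_pos'],4),'shift',np.round(v,3),end=' ')
    if yaw is not None:
        y=T.apply([0,1,0]); c=np.arctan2(y[1],y[0]); a=(yaw-c+np.pi/2)%np.pi-np.pi/2
        tgt=R.from_euler('z',a)*R.from_matrix(np.c_[[np.sin(c),-np.cos(c),0],[np.cos(c),np.sin(c),0],[0,0,-1]])
        print('turn',np.round((T.inv()*tgt).as_rotvec()/(2*np.pi),4),end='')
    print()
E
python3 - <<'E'
from h import *
for n in['scene','top']:
    d=snap(n,n+'0'); print(n,foc(d),d['cx'],d['cy'],ray(d,320,200))
print(pinch_z, read_state())
E
```

```text
pics
scene 423.2783434006832 318.7568153245203 191.70116533108782 (array([1.22157389, 0.47183307, 0.65198935]), array([-0.66435436, -0.46879222, -0.58246044]))
top 413.5100567423532 322.82348512185513 198.04670062071585 (array([0.38069357, 0.03201661, 1.1720251 ]), array([ 0.20771891, -0.0037464 , -0.97821662]))
-0.0187 {'clock': 0.1, 'qpos': array([-1.48110569e+00,  2.45740730e-01,  1.55889976e+00,  5.30565669e-06,
        1.33873451e+00, -1.74091762e-01]), 'joint_vel': array([-1.06580519e-03, -9.41939134e-04, -2.64595920e-03,  1.81948968e-03,
        1.25788011e-03, -8.35730646e-05]), 'joint_efforts': array([-5.60450007e-04, -4.30671108e+01, -3.27129114e+01, -1.32187674e-04,
        2.84997936e-03, -1.55856874e-07]), 'tool_pos': array([ 0.16944269, -0.62699596,  0.23028866]), 'tool_rot': array([ 9.91314644e-01,  1.31508490e-01,  4.01757483e-05, -8.90271434e-04]), 'ft_force': array([0.29831026, 0.76726351, 0.51987683]), 'ft_torque': array([-0.00489608, -0.00893806,  0.02372125]), 'finger_force': 0.0, 'grip_width': 0.08581216449368129}
```

View pics/top0.png

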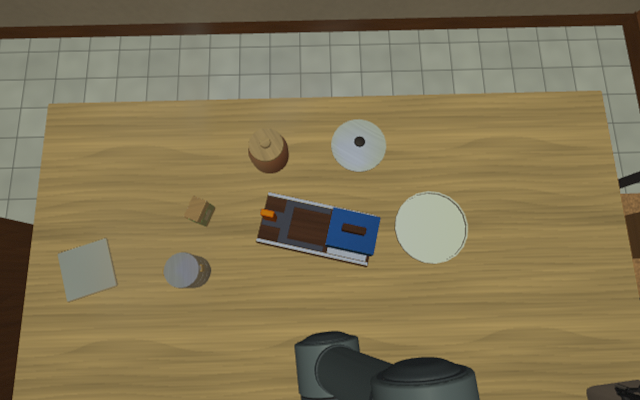

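View pics/scene0.png

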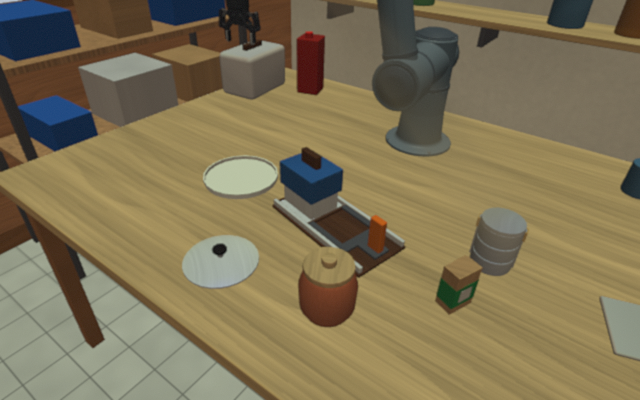

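The top view (up = +x, left = +y) shows the orange tab at (268,214), the lid handle at (353,229), the susan at (431,228) and the carton at (200,210). The jar is at (268,150), the pan lid at (359,146) and the tiffin at (186,270). The scene view confirms the layout. Next I measure with colour masks and the known heights.

Run:
```python
from h import *
d=load('top0'); im=d['pixels']; hsv=cv2.cvtColor(im,cv2.COLOR_RGB2HSV)
# lid top quad: blue
def mask(lo,hi,box):
    m=cv2.inRange(hsv,lo,hi); k=np.zeros_like(m);x0,y0,x1,y1=box;k[y0:y1,x0:x1]=m[y0:y1,x0:x1];return k
b=mask((100,100,60),(125,255,255),(300,180,400,280))
p=np.argwhere(b)[:,::-1].astype(np.float32); r=cv2.minAreaRect(p); print('blue',r,len(p))
for c in cv2.boxPoints(r): print(c,at(d,*c,.13)[:2])
dark=mask((0,0,0),(25,255,110),(335,218,372,240)); q=np.argwhere(dark)[:,::-1].astype(np.float32)
r=cv2.minAreaRect(q);print('handle',r,at(d,*r[0],.16));
o=mask((5,180,120),(18,255,255),(250,195,285,230)); q=np.argwhere(o)[:,::-1].astype(np.float32); r=cv2.minAreaRect(q)
print('tab',r,len(q)); 
for c in cv2.boxPoints(r): print(c,at(d,*c,.106)[:2])
# rails ends
for n,u,v in [('railtopleft',268,194),('railbotleft',257,241),('railbotright',367,265)]: print(n,at(d,u,v,.026)[:2])
print('susan',at(d,431,228,.02)[:2], 'jar',at(d,266,140,.13)[:2],'tiffin',at(d,182,270,.126)[:2],'pan',at(d,359,145,.01)[:2])
big=cv2.resize(im[180:280,170:400],None,fx=3.4,fy=3.4,interpolation=cv2.INTER_CUBIC)
cv2.imwrite('pics/crop1.png',cv2.cvtColor(big,cv2.COLOR_RGB2BGR))
```

```text
blue ((352.60467529296875, 230.76588439941406), (48.84429168701172, 38.066322326660156), 12.200469017028809) 1650
[324.7118  244.20798] [0.48789316 0.01921433]
[332.75647 207.0014 ] [ 0.58270422 -0.00421544]
[380.49756 217.32379] [ 0.55253034 -0.1252535 ]
[372.45288 254.53036] [ 0.45874279 -0.09962321]
handle ((353.6999816894531, 229.09999084472656), (23.320026397705078, 7.48410177230835), 12.528807640075684) [ 0.52002042 -0.05294102  0.16      ]
tab ((266.7059020996094, 212.67648315429688), (12.854387283325195, 6.790997505187988), 14.03624439239502) 87
[259.6471  214.41177] [0.57285519 0.18665051]
[261.29413 207.82355] [0.59027767 0.18240876]
[273.7647 210.9412] [0.58107011 0.14975722]
[272.11768 217.52942] [0.56370504 0.15410519]
railtopleft [0.64547972 0.17480195]
railbotleft [0.51267551 0.20527065]
railbotright [ 0.43845849 -0.09627917]
susan [ 0.53641622 -0.28207421] jar [0.76884847 0.16714018] tiffin [0.43401468 0.37631623] pan [ 0.79064726 -0.09226726]
```

View pics/crop1.png

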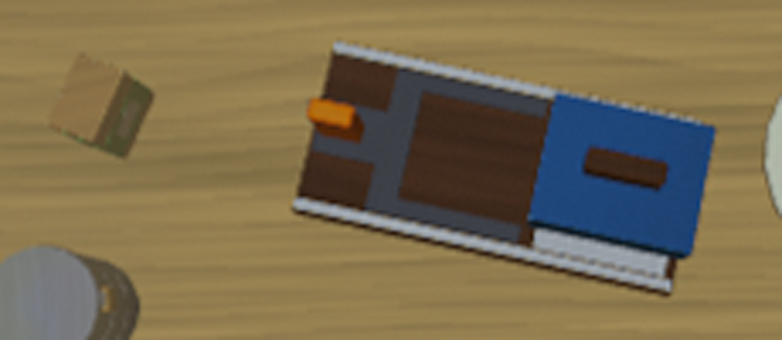

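The lid centre is at about (0.5205, -0.0525) and the tab at (0.577, 0.168). That gives a dock yaw of about -14° and a lid-to-tab distance of 228 mm, which matches the 230 mm expected with the fork drawn back. I'll turn the tool to the dock axes and go above the tab.

Emit:
{"op": "drive_tool", "data": {"commands": [[[1,-1,0],[0,0,-0.169]],[[1,-1,0],[0,0,-0.169]],[[1,-1,0],[0,0,-0.169]],[[1,-1,0],[0,0,-0.169]],[[1,-1,0],[0,0,-0.169]],[[1,-1,0],[0,0,-0.169]],[[1,-1,0],[0,0,-0.169]]], "grip": -1}}

```text
clock: 0.98
tool_pos: [0.254, -0.4801, 0.2309]
tool_rot: [0.789, 0.615, 0.0, -0.0]
ft_force: [-0.1, 0.8, -1.0]
grip_width: 0.0852
finger_force: 0.0
```

Emit:
{"op": "drive_tool", "data": {"commands": [[[0.98,0.22,0],[0,0,0]],[[0.98,0.22,0],[0,0,0]],[[0.98,0.22,0],[0,0,0]]]}}

```text
clock: 1.35
tool_pos: [0.3093, -0.3699, 0.2308]
tool_rot: [0.788, 0.616, 0.0, -0.0]
ft_force: [-0.5, -1.7, 0.7]
grip_width: 0.0853
finger_force: 0.0
```

Emit:
{"op": "drive_tool", "data": {"commands": [[[0.98,0.22,0],[0,0,0]],[[0.98,0.22,0],[0,0,0]],[[0.98,0.22,0],[0,0,0]]]}}

```text
clock: 1.72
tool_pos: [0.3633, -0.2631, 0.2312]
tool_rot: [0.787, 0.616, 0.0, 0.0]
ft_force: [-0.2, -0.0, 0.8]
grip_width: 0.0854
finger_force: 0.0
```

Emit:
{"op": "drive_tool", "data": {"commands": [[[0.98,0.22,0],[0,0,0]],[[0.98,0.22,0],[0,0,0]],[[0.98,0.22,0],[0,0,0]]]}}

```text
clock: 2.1
tool_pos: [0.4174, -0.156, 0.2313]
tool_rot: [0.787, 0.616, -0.0, 0.0]
ft_force: [0.9, -0.0, -0.9]
grip_width: 0.0855
finger_force: 0.0
```

Emit:
{"op": "drive_tool", "data": {"commands": [[[0.98,0.22,0],[0,0,0]],[[0.98,0.22,0],[0,0,0]],[[0.98,0.22,0],[0,0,0]]]}}

```text
clock: 2.48
tool_pos: [0.4716, -0.0489, 0.2313]
tool_rot: [0.788, 0.616, -0.0, 0.0]
ft_force: [0.0, -0.1, 0.6]
grip_width: 0.0852
finger_force: 0.0
```

Emit:
{"op": "drive_tool", "data": {"commands": [[[0.98,0.22,0],[0,0,0]],[[0.98,0.22,0],[0,0,0]],[[0.98,0.22,0],[0,0,0]]]}}

```text
clock: 2.85
tool_pos: [0.526, 0.058, 0.2311]
tool_rot: [0.788, 0.616, -0.0, 0.0]
ft_force: [-0.1, -0.3, -1.6]
grip_width: 0.0858
finger_force: 0.0
```

Emit:
{"op": "drive_tool", "data": {"commands": [[[0.98,0.22,0],[0,0,0]],[[0.98,0.22,0],[0,0,0]],[[0.98,0.22,0],[0,0,0]]]}}

```text
clock: 3.22
tool_pos: [0.5804, 0.1652, 0.2307]
tool_rot: [0.788, 0.615, -0.0, 0.0]
ft_force: [-0.4, 0.2, -0.2]
grip_width: 0.0852
finger_force: 0.0
```

Run:
```python
from h import *
d=snap('wrist','w1'); print(foc(d),d['cx'],d['cy'],ray(d,321,201,True))
```

```text
309.70691628693146 315.6073945350505 201.42010921835683 (array([0.60023946, 0.24587244, 0.37391485]), array([-0.06289288, -0.31870183, -0.94576616]))
```

View pics/w1.png

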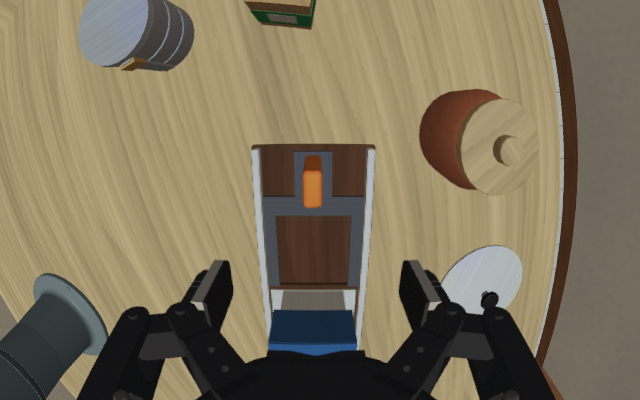

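The wrist view shows the tab top at about (312,188), with the dock upright in the picture. The rails run from (253,146) to (270,345) and from (374,146) to (362,345), and the carton is at the top near (283,10).

Run:
```python
from h import *
d=load('w1')
print('tab',[at(d,u,v,.106,True)[:2].round(4) for u,v in[(303.5,170),(321,170),(303.5,207),(321.5,207),(312.4,188.5)]])
L=[at(d,u,v,.026,True)[:2] for u,v in[(257.5,150),(268.5,290)]]; Rr=[at(d,u,v,.026,True)[:2] for u,v in[(371,150),(363,290)]]
for a,b in(L,Rr): print(a,b,np.degrees(np.arctan2(*(a-b))))
print('mid',(L[0]+Rr[0])/2,(L[1]+Rr[1])/2,'gap',np.linalg.norm(L[0]-Rr[0]))
print('tool y',np.degrees(np.arctan2(*R.from_quat(read_state()['tool_rot']).apply([0,1,0])[[1,0]])))
go([.577,.168,.231])
```

```text
tab [array([0.5743, 0.1876]), array([0.5893, 0.1838]), array([0.5654, 0.1538]), array([0.5815, 0.1498]), array([0.5777, 0.1691])]
[0.52124237 0.206336  ] [0.47685928 0.02063735] 13.441871142336542
[0.64742623 0.17472418] [ 0.60263638 -0.01073738] 13.577226392651637
mid [0.5843343  0.19053009] [0.53974783 0.00494998] gap 0.13008333362055455
tool y -14.123278667828222
tcp [0.5797 0.164  0.2307] shift [ 0.027 -0.03  -0.003]
```

Emit:
{"op": "drive_tool", "data": {"commands": [[[0.035,-0.028,0.6],[0,0,0]],[[0.035,-0.028,0.6],[0,0,0]]]}}

```text
clock: 3.52
tool_pos: [0.5735, 0.1677, 0.1547]
tool_rot: [0.789, 0.614, -0.004, -0.002]
ft_force: [1.1, -0.0, -0.3]
grip_width: 0.0852
finger_force: 0.0
```

Emit:
{"op": "drive_tool", "data": {"commands": [[[0,0,0.68],[0,0,0]],[[0,0,0.68],[0,0,0]],[[0,0,0.68],[0,0,0]]]}}

```text
clock: 3.9
tool_pos: [0.5765, 0.1696, 0.0777]
tool_rot: [0.789, 0.615, -0.001, -0.0]
ft_force: [-0.6, 0.3, -0.3]
grip_width: 0.0857
finger_force: 0.0
```

Emit:
{"op": "drive_tool", "data": {"commands": [[[0,0,0],[0,0,0]],[[0,0,0],[0,0,0]],[[0,0,0],[0,0,0]],[[0,0,0],[0,0,0]],[[0,0,0],[0,0,0]],[[0,0,0],[0,0,0]],[[0,0,0],[0,0,0]],[[0,0,0],[0,0,0]]], "grip": 1}}

```text
clock: 4.9
tool_pos: [0.5782, 0.1705, 0.0788]
tool_rot: [0.788, 0.615, 0.001, 0.001]
ft_force: [5.2, -1.1, 3.0]
grip_width: 0.0169
finger_force: 62.9
```

Emit:
{"op": "drive_tool", "data": {"commands": [[[-0.2,0,0],[0,0,0]],[[-0.4,0,0],[0,0,0]],[[-0.6,0,0],[0,0,0]],[[-0.75,0,0],[0,0,0]],[[-0.85,0,0],[0,0,0]],[[-0.88,0,0],[0,0,0]],[[-0.88,0,0],[0,0,0]]]}}

```text
clock: 5.78
tool_pos: [0.5526, 0.0676, 0.0788]
tool_rot: [0.788, 0.615, 0.001, 0.001]
ft_force: [5.7, -3.3, 2.4]
grip_width: 0.0167
finger_force: 63.1
```

Emit:
{"op": "drive_tool", "data": {"commands": [[[-0.03,0,0],[0,0,0]],[[-0.03,0,0],[0,0,0]]]}}

```text
clock: 6.02
tool_pos: [0.5522, 0.066, 0.0788]
tool_rot: [0.788, 0.615, 0.003, 0.0]
ft_force: [8.8, 6.8, -0.1]
grip_width: 0.0172
finger_force: 62.7
```

Emit:
{"op": "drive_tool", "data": {"commands": [[[0,0,0],[0,0,0]],[[0,0,0],[0,0,0]],[[0,0,0],[0,0,0]],[[0,0,-0.5],[0,0,0]],[[0,0,-1],[0,0,0]],[[0,0,-1],[0,0,0]]], "grip": -0.3}}

```text
clock: 6.78
tool_pos: [0.5536, 0.0644, 0.2039]
tool_rot: [0.788, 0.615, 0.004, 0.004]
ft_force: [-0.1, 0.1, -1.0]
grip_width: 0.0554
finger_force: 0.0
```

Emit:
{"op": "drive_tool", "data": {"commands": [[[-0.5,0,-0.15],[0,0,0]],[[-1,0,-0.3],[0,0,0]],[[-1,0,-0.3],[0,0,0]],[[-1,0,-0.3],[0,0,0]]]}}

```text
clock: 7.28
tool_pos: [0.5205, -0.0516, 0.2325]
tool_rot: [0.788, 0.615, -0.0, -0.001]
ft_force: [-0.7, -0.4, 0.3]
grip_width: 0.0556
finger_force: 0.0
```

Run:
```python
from h import *
d=snap('wrist','w2'); snap('top','top2'); print(read_state()['tool_pos'])
e=load('top2');im=np.hstack([d['pixels'][:,120:520],cv2.resize(e['pixels'][170:290,230:400],None,fx=2.35,fy=2.35)[:400] if 0 else cv2.copyMakeBorder(cv2.resize(e['pixels'][170:290,230:400],None,fx=2.35,fy=2.35),0,118,0,0,0)])
cv2.imwrite('pics/m2.png',im[:,:,::-1])
```

```text
[ 0.52063544 -0.05069009  0.23242096]
```

View pics/m2.png

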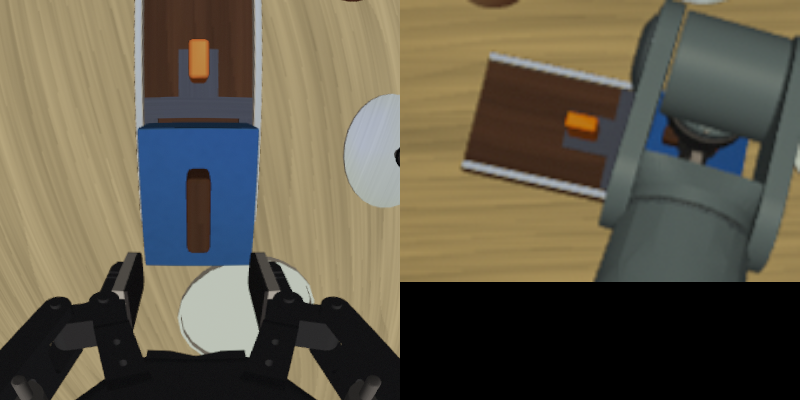

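The fork has moved home. The handle is at wrist pixels (318, 180–252), and the susan is partly visible at the bottom.

Run:
```python
from h import *
d=load('w2')
P=[at(d,u,v,.166,True)[:2] for u,v in[(307,180),(330,180),(307,252),(330,252)]]; print(np.round(P,4),np.mean(P,0))
C=[at(d,u,v,.13,True)[:2] for u,v in[(258.5,130),(378,128.5),(266,264),(371,265)]]; print(np.round(C,4),np.mean(C,0)); C=np.array(C)
a=C[0]-C[2]+C[1]-C[3]; print('yaw',np.degrees(np.arctan2(*a)), np.linalg.norm(a)/2,np.linalg.norm(C[0]-C[1]))
t=[at(d,u,v,.106,True)[:2] for u,v in[(309.5,39),(328.5,39),(309.5,78),(328.5,78)]]; print('tab',np.mean(t,0))
m=np.mean(C,0); go([*m,.137],np.radians(-13.6))
# susan from top0 edge fit
e=load('top0');g=e['pixels'];h=cv2.cvtColor(g,cv2.COLOR_RGB2HSV);k=cv2.inRange(h,(0,0,150),(180,60,255));k[:,:385]=0;k[:,480:]=0;k[:180]=0;k[280:]=0
c=max(cv2.findContours(k,0,1)[0],key=cv2.contourArea); r=cv2.fitEllipse(cv2.convexHull(c)); print('susan',r,at(e,*r[0],.025))
```

```text
[[ 0.5205 -0.024 ]
 [ 0.5362 -0.0279]
 [ 0.5061 -0.079 ]
 [ 0.5233 -0.0833]] [ 0.52152713 -0.05358271]
[[ 0.4898  0.0168]
 [ 0.5828 -0.0051]
 [ 0.46   -0.1011]
 [ 0.5541 -0.1258]] [ 0.52169125 -0.05378552]
yaw 13.78778885446336 0.12278007922866428 0.09559557788069908
tab [0.55136568 0.06293704]
tcp [ 0.5206 -0.0507  0.2324] shift [-0.023  0.017  0.795] Traceback (most recent call last):
  File "<stdin>", line 7, in <module>
  File "h.py", line 28, in go
    tgt=R.from_euler('z',a)*R.from_matrix(np.c_[[np.sin(c),-np.cos(c),0],[np.cos(c),np.sin(c),0],[0,0,-1]])
                            ~~~~~~~~~~~~~^^^^^^^^^^^^^^^^^^^^^^^^^^^^^^^^^^^^^^^^^^^^^^^^^^^^^^^^^^^^^^^^^^
  File "scipy/spatial/transform/_rotation.pyx", line 1143, in scipy.spatial.transform._rotation.Rotation.from_matrix
ValueError: Non-positive determinant (left-handed or null coordinate frame) in rotation matrix 0: [[-0.24141638  0.97042163  0.        ]
 [-0.97042163 -0.24141638  0.        ]
 [ 0.          0.         -1.        ]].
```

```bash
sed -i 's/\[np.sin(c),-np.cos(c),0\]/[-np.sin(c),np.cos(c),0]/' h.py
python3 - <<'E'
from h import *
go([.5216,-.0537,.137],np.radians(-13.75))
e=load('top0');g=e['pixels'];h=cv2.cvtColor(g,cv2.COLOR_RGB2HSV);k=cv2.inRange(h,(0,0,150),(180,60,255));k[:,:385]=0;k[:,480:]=0;k[:180]=0;k[280:]=0
c=max(cv2.findContours(k,0,1)[0],key=cv2.contourArea); r=cv2.fitEllipse(cv2.convexHull(c)); s=at(e,*r[0],.025); print('susan',r,s)
D=R.from_euler('z',-13.75,degrees=True)
print('susan in dock axes from lid',D.inv().apply([s[0]-.5216,s[1]+.0537,0]))
E
```

```text
tcp [ 0.5206 -0.0507  0.2324] shift [-0.023  0.016  0.795] turn [-0.0004 -0.0001 -0.0006]
susan ((431.1805419921875, 226.86700439453125), (69.98960876464844, 74.21296691894531), 133.36683654785156) [ 0.53891621 -0.28148487  0.025     ]
susan in dock axes from lid [ 0.07096121 -0.21714121  0.        ]
```

Emit:
{"op": "drive_tool", "data": {"commands": [[[-0.023,0.017,0.4],[0,0,0]],[[-0.023,0.017,0.795],[0,0,0]],[[-0.023,0.017,0.795],[0,0,0]],[[-0.023,0.017,0.795],[0,0,0]]]}}

```text
clock: 7.88
tool_pos: [0.5234, -0.0545, 0.1397]
tool_rot: [0.788, 0.616, 0.001, 0.001]
ft_force: [0.2, -0.0, 0.9]
grip_width: 0.0554
finger_force: 0.0
```

Emit:
{"op": "drive_tool", "data": {"commands": [[[0,0,0],[0,0,0]],[[0,0,0],[0,0,0]],[[0,0,0],[0,0,0]],[[0,0,0],[0,0,0]],[[0,0,0],[0,0,0]],[[0,0,0],[0,0,0]]], "grip": 1}}

```text
clock: 8.62
tool_pos: [0.5229, -0.055, 0.14]
tool_rot: [0.788, 0.615, 0.0, 0.0]
ft_force: [-3.0, 1.0, 5.6]
grip_width: 0.0172
finger_force: 59.0
```

Emit:
{"op": "drive_tool", "data": {"commands": [[[0,0,-0.03],[0,0,0]],[[0,0,-0.08],[0,0,0]],[[0,0,-0.16],[0,0,0]],[[0,0,-0.25],[0,0,0]],[[0,0,-0.35],[0,0,0]],[[0,0,-0.45],[0,0,0]],[[0,0,-0.6],[0,0,0]],[[0,0,-0.75],[0,0,0]],[[0,0,-0.75],[0,0,0]],[[0,0,-0.75],[0,0,0]]]}}

```text
clock: 9.88
tool_pos: [0.5221, -0.0549, 0.228]
tool_rot: [0.788, 0.615, -0.0, -0.0]
ft_force: [-1.0, -0.4, -3.1]
grip_width: 0.0167
finger_force: 61.2
```

Run:
```python
from h import *
d=snap('scene','s3'); print(read_state()['tool_pos'])
cv2.imwrite('pics/s3c.png',cv2.resize(d['pixels'][100:280,180:420,::-1],None,fx=2,fy=2))
```

```text
[ 0.52190421 -0.05478246  0.22748842]
```

View pics/s3c.png

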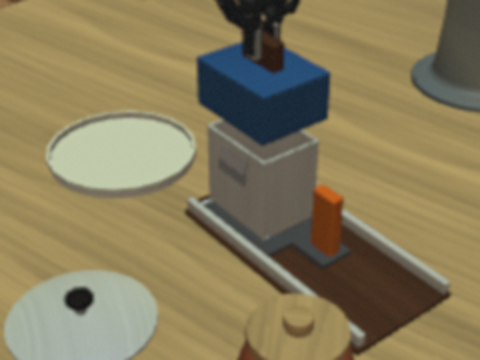

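The lid is clear and the tin is still seated under the fork. I'll carry the lid to the susan.

Emit:
{"op": "drive_tool", "data": {"commands": [[[-0.3,0.09,0],[0,0,0]],[[-0.6,0.19,0],[0,0,0]],[[-0.9,0.29,0],[0,0,0]],[[-0.9,0.29,0],[0,0,0]]]}}

```text
clock: 10.42
tool_pos: [0.5295, -0.1701, 0.2272]
tool_rot: [0.789, 0.614, -0.0, -0.001]
ft_force: [0.4, 0.9, -3.0]
grip_width: 0.017
finger_force: 61.1
```

Emit:
{"op": "drive_tool", "data": {"commands": [[[-0.3,0.09,0],[0,0,0]],[[-0.6,0.19,0],[0,0,0]],[[-0.9,0.29,0],[0,0,0]],[[-0.9,0.29,0.3],[0,0,0]],[[-0.9,0.29,0.6],[0,0,0]],[[-0.9,0.29,0.8],[0,0,0]],[[-0.9,0.29,0.8],[0,0,0]]]}}

```text
clock: 11.3
tool_pos: [0.5358, -0.2792, 0.129]
tool_rot: [0.788, 0.616, -0.001, -0.003]
ft_force: [0.7, -0.5, -3.2]
grip_width: 0.0165
finger_force: 60.9
```

Emit:
{"op": "drive_tool", "data": {"commands": [[[0,0,0.15],[0,0,0]],[[0,0,0.25],[0,0,0]],[[0,0,0.31],[0,0,0]],[[0,0,0.34],[0,0,0]],[[0,0,0.34],[0,0,0]]]}}

```text
clock: 11.92
tool_pos: [0.5375, -0.2815, 0.0915]
tool_rot: [0.788, 0.615, 0.0, 0.0]
ft_force: [0.4, 0.1, -3.2]
grip_width: 0.0169
finger_force: 61.1
```

Emit:
{"op": "drive_tool", "data": {"commands": [[[0,0,0.015],[0,0,0]],[[0,0,0.03],[0,0,0]],[[0,0,0.03],[0,0,0]]]}}

```text
clock: 12.3
tool_pos: [0.5377, -0.2816, 0.0882]
tool_rot: [0.788, 0.615, 0.0, 0.0]
ft_force: [-0.6, -0.1, -1.7]
grip_width: 0.0169
finger_force: 61.1
```

Emit:
{"op": "drive_tool", "data": {"commands": [[[0,0,0],[0,0,0]],[[0,0,0],[0,0,0]],[[0,0,0],[0,0,0]],[[0,0,-0.5],[0,0,0]],[[0,0,-1],[0,0,0]],[[0,0,-1],[0,0,0]]], "grip": -0.3}}

```text
clock: 13.05
tool_pos: [0.5405, -0.2836, 0.2151]
tool_rot: [0.788, 0.615, 0.002, 0.006]
ft_force: [-0.2, 0.3, 0.1]
grip_width: 0.0553
finger_force: 0.0
```

Emit:
{"op": "drive_tool", "data": {"commands": [[[0.5,0,-0.2],[0,0,0]],[[1,0,-0.4],[0,0,0]],[[1,0,-0.4],[0,0,0]]]}}

```text
clock: 13.42
tool_pos: [0.5678, -0.1622, 0.2573]
tool_rot: [0.787, 0.617, 0.001, 0.001]
ft_force: [-0.1, -1.0, 0.6]
grip_width: 0.0555
finger_force: 0.0
```

Run:
```python
from h import *
d=snap('wrist','w4'); e=load('top0')
P=np.array([at(e,170+u/3.4,180+v/3.4,.098)[:2] for u,v in [(80,53),(124,69),(98,145),(50,124)]])
print(P.round(4),P.mean(0)); 
for i in range(4): v=P[(i+1)%4]-P[i]; print(np.linalg.norm(v).round(4),np.degrees(np.arctan2(v[1],v[0])).round(1))
s=read_state(); print(s['tool_pos'],s['qpos'])
f=snap('scene','s4'); a=f['pixels'][100:280,130:400]; b=d['pixels'][::1,150:490]
a=cv2.resize(a,(450,300)); a=cv2.copyMakeBorder(a,0,100,0,0,0); cv2.imwrite('pics/m4.png',np.hstack([b,a])[:,:,::-1])
```

```text
[[0.6299 0.3635]
 [0.6161 0.3288]
 [0.5568 0.3469]
 [0.5742 0.3845]] [0.59424391 0.35594151]
0.0373 -111.6
0.0621 163.0
0.0415 65.1
0.0595 -20.7
[ 0.56717895 -0.16324686  0.25628422] [-4.72210937e-01  8.56728929e-02  1.69136285e+00  1.22972689e-05
  1.36356357e+00 -2.30187315e-01]
```

View pics/m4.png

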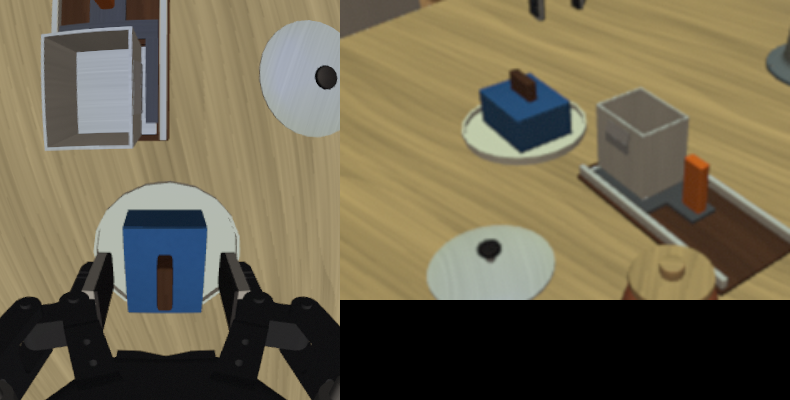

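The lid stands on the susan, handle up, and the tin is open and seated. In the wrist crop the tin's rim corners are about (41,36), (131,27), (140,146) and (48,150). Next I'll head to the carton, turning a quarter to grip its 40 mm side.

Emit:
{"op": "drive_tool", "data": {"commands": [[[0.45,-0.08,0],[0,0,0]],[[0.9,-0.16,0],[0,0,0]],[[0.9,-0.16,0],[0,0,0]]], "grip": -0.7}}

```text
clock: 13.9
tool_pos: [0.5735, -0.0539, 0.2542]
tool_rot: [0.787, 0.616, -0.001, -0.001]
ft_force: [0.3, -0.2, 1.0]
grip_width: 0.0723
finger_force: 0.0
```

Emit:
{"op": "drive_tool", "data": {"commands": [[[0.45,-0.08,0],[0,0,0]],[[0.9,-0.16,0],[0,0,0]],[[0.9,-0.16,0],[0,0,0]]]}}

```text
clock: 14.28
tool_pos: [0.5815, 0.0549, 0.2546]
tool_rot: [0.788, 0.616, -0.001, -0.001]
ft_force: [0.2, -0.7, -0.1]
grip_width: 0.0725
finger_force: 0.0
```

Emit:
{"op": "drive_tool", "data": {"commands": [[[0.45,-0.08,0],[0,0,0]],[[0.9,-0.16,0],[0,0,0]],[[0.9,-0.16,0],[0,0,0]]]}}

```text
clock: 14.65
tool_pos: [0.5895, 0.1639, 0.2547]
tool_rot: [0.788, 0.616, -0.001, -0.0]
ft_force: [0.4, 0.2, -0.6]
grip_width: 0.0725
finger_force: 0.0
```

Emit:
{"op": "drive_tool", "data": {"commands": [[[0.45,-0.08,0],[0,0,0]],[[0.9,-0.16,0],[0,0,0]],[[0.9,-0.16,0],[0,0,0]]]}}

```text
clock: 15.02
tool_pos: [0.5974, 0.2729, 0.2547]
tool_rot: [0.788, 0.616, -0.001, -0.0]
ft_force: [0.1, -0.5, -0.5]
grip_width: 0.0722
finger_force: 0.0
```

Emit:
{"op": "drive_tool", "data": {"commands": [[[0.66,-0.16,0],[0,0,-0.235]],[[0.66,-0.16,0],[0,0,-0.235]],[[0.66,-0.16,0],[0,0,-0.235]],[[0.66,-0.16,0],[0,0,-0.235]],[[0.66,-0.16,0],[0,0,-0.235]],[[0.66,-0.16,0],[0,0,-0.235]],[[0.66,-0.16,0],[0,0,-0.235]],[[0.66,-0.16,0],[0,0,-0.235]],[[0.66,-0.16,0],[0,0,-0.235]],[[0.66,-0.16,0],[0,0,-0.235]]]}}

```text
clock: 16.27
tool_pos: [0.5982, 0.3526, 0.2555]
tool_rot: [0.171, 0.985, -0.0, -0.0]
ft_force: [0.5, 0.1, 0.1]
grip_width: 0.0729
finger_force: 0.0
```

Run:
```python
from h import *
d=snap('wrist','w5'); cv2.imwrite('pics/w5c.png',d['pixels'][60:360,120:520,::-1]); s=read_state(); print(s['tool_pos'],s['qpos'])
print(np.round(proj(d,[.594,.356,.098],True),1))
e=load('w4')
P=np.array([at(e,u+150,v,.126,True)[:2] for u,v in[(41,36),(131,27),(140,146),(48,150)]]);print('tin',P.round(4),P.mean(0),np.linalg.norm(np.diff(P,axis=0),axis=1))
C=np.array([at(e,u+150,v,.078,True)[:2] for u,v in[(124,227),(206,227),(207,311),(128,312)]]);print('lid',C.round(4),C.mean(0),np.linalg.norm(np.diff(C,axis=0),axis=1))
```

```text
[0.59806333 0.35298789 0.25559988] [ 3.70438121e-01  3.29527101e-01  1.41024351e+00 -2.74930436e-04
  1.40231569e+00 -8.57641064e-01]
[318.4 178.6]
tin [[ 0.4927  0.0083]
 [ 0.5739 -0.0109]
 [ 0.5551 -0.117 ]
 [ 0.47   -0.0975]] [ 0.52292059 -0.05425301] [0.0833396  0.10774425 0.08739412]
lid [[ 0.5075 -0.2081]
 [ 0.5985 -0.2305]
 [ 0.5778 -0.3519]
 [ 0.4756 -0.3283]] [ 0.53982913 -0.27968226] [0.09375475 0.12321467 0.10489567]
```

View pics/w5c.png

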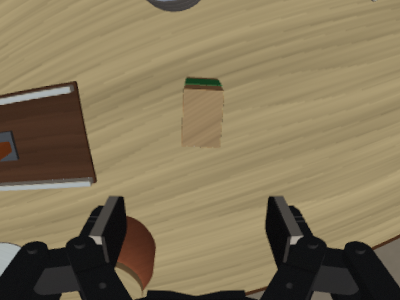

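The carton's top face is at crop (185,89), (223,90), (219,148), (181,146), nearly aligned with the tool. The jar at lower left is well away.

Run:
```python
from h import *
d=load('w5')
P=np.array([at(d,u+120,v+60,.098,True)[:2] for u,v in[(184.5,89),(223,90),(219.5,148),(181,146)]]);c=P.mean(0);print(P.round(4),c,np.linalg.norm(np.diff(P,axis=0),axis=1))
v=P[1]-P[0]+P[2]-P[3]; a=np.arctan2(v[1],v[0]); w=P[0]-P[3]+P[1]-P[2]; b=np.arctan2(w[1],w[0]); print(np.degrees([a,b]))
yaw=(a+ (b-np.pi/2 if b>0 else b+np.pi/2))/2
s=read_state()
for y in(a,): go([*c,.056],y)
```

```text
[[0.561  0.3532]
 [0.5746 0.3885]
 [0.631  0.3661]
 [0.6155 0.3293]] [0.59552422 0.35928707] [0.03780975 0.06067196 0.03992323]
[ 68.02912955 157.28056323]
tcp [0.5981 0.353  0.2556] shift [0.037 0.043 1.663] turn [-0.0001 -0.      0.0065]
```

Emit:
{"op": "drive_tool", "data": {"commands": [[[0.037,0.043,0.4],[0,0,0.006]],[[0.037,0.043,0.8],[0,0,0.006]],[[0.037,0.043,0.83],[0,0,0.006]],[[0.037,0.043,0.83],[0,0,0.006]]]}}

```text
clock: 16.82
tool_pos: [0.596, 0.3607, 0.1579]
tool_rot: [0.188, 0.982, 0.0, 0.001]
ft_force: [0.5, -0.0, 1.2]
grip_width: 0.0726
finger_force: 0.0
```

Emit:
{"op": "drive_tool", "data": {"commands": [[[0,0,0.4],[0,0,0]],[[0,0,0.7],[0,0,0]],[[0,0,0.83],[0,0,0]],[[0,0,0.83],[0,0,0]]]}}

```text
clock: 17.32
tool_pos: [0.5958, 0.3608, 0.0578]
tool_rot: [0.188, 0.982, 0.0, 0.001]
ft_force: [0.3, -0.6, 0.4]
grip_width: 0.0724
finger_force: 0.0
```

Emit:
{"op": "drive_tool", "data": {"commands": [[[0,0,0],[0,0,0]],[[0,0,0],[0,0,0]],[[0,0,0],[0,0,0]],[[0,0,0],[0,0,0]],[[0,0,0],[0,0,0]],[[0,0,0],[0,0,0]]], "grip": 1}}

```text
clock: 18.08
tool_pos: [0.5966, 0.3612, 0.0592]
tool_rot: [0.187, 0.982, 0.001, 0.002]
ft_force: [-1.5, 0.1, 6.0]
grip_width: 0.0393
finger_force: 60.6
```

Emit:
{"op": "drive_tool", "data": {"commands": [[[0,0,-0.2],[0,0,0]],[[0,0,-0.5],[0,0,0]],[[0,0,-0.8],[0,0,0]],[[0,0,-1],[0,0,0]],[[0,0,-1],[0,0,0]]]}}

```text
clock: 18.7
tool_pos: [0.5966, 0.3613, 0.1808]
tool_rot: [0.187, 0.982, 0.002, 0.003]
ft_force: [0.2, 1.1, -1.2]
grip_width: 0.0397
finger_force: 60.4
```

Emit:
{"op": "drive_tool", "data": {"commands": [[[0,0,-0.3],[0,0,0]],[[0,0,-0.6],[0,0,0]],[[0,0,-0.6],[0,0,0]]]}}

```text
clock: 19.08
tool_pos: [0.5962, 0.3611, 0.2516]
tool_rot: [0.187, 0.982, 0.001, 0.002]
ft_force: [-0.1, 0.1, -0.3]
grip_width: 0.0398
finger_force: 60.5
```

Run:
```python
from h import *
s=read_state();print(s['grip_width'],s['finger_force'],s['ft_force'],s['tool_rot']); go([.5225,-.054,s['tool_pos'][2]],np.radians(90-13.75))
d=snap('wrist','w6'); cv2.imwrite('pics/w6c.png',d['pixels'][60:360,120:520,::-1])
```

```text
0.0397511803409806 60.46055316925049 [-0.05329096  0.12629475 -0.32081887] [0.18740951 0.9822783  0.00145578 0.00221127]
tcp [0.5962 0.3611 0.2516] shift [-0.702 -3.442 -0.01 ] turn [ 0.0005  0.0006 -0.0218]
```

Emit:
{"op": "drive_tool", "data": {"commands": [[[-0.1,-0.49,0],[0,0,-0.011]],[[-0.2,-0.98,0],[0,0,-0.022]],[[-0.2,-0.98,0],[0,0,-0.022]],[[-0.2,-0.98,0],[0,0,-0.022]]]}}

```text
clock: 19.62
tool_pos: [0.5733, 0.2423, 0.2467]
tool_rot: [0.119, 0.993, -0.0, -0.002]
ft_force: [0.0, -0.7, -1.7]
grip_width: 0.0393
finger_force: 61.1
```

Emit:
{"op": "drive_tool", "data": {"commands": [[[-0.026,-0.42,0],[0,0,0]],[[-0.053,-0.836,0],[0,0,0]],[[-0.053,-0.836,0],[0,0,0]]]}}

```text
clock: 20.0
tool_pos: [0.5563, 0.1423, 0.2478]
tool_rot: [0.12, 0.993, -0.0, -0.001]
ft_force: [-0.6, 0.4, -0.5]
grip_width: 0.0395
finger_force: 61.4
```

Emit:
{"op": "drive_tool", "data": {"commands": [[[-0.026,-0.42,0],[0,0,0]],[[-0.053,-0.836,0],[0,0,0]],[[-0.053,-0.836,0],[0,0,0]]]}}

```text
clock: 20.38
tool_pos: [0.5391, 0.0436, 0.2482]
tool_rot: [0.12, 0.993, 0.0, -0.0]
ft_force: [0.4, 0.9, -1.5]
grip_width: 0.0395
finger_force: 61.5
```

Emit:
{"op": "drive_tool", "data": {"commands": [[[-0.026,-0.42,0],[0,0,0]],[[-0.053,-0.836,0],[0,0,0]],[[-0.053,-0.836,0],[0,0,0]],[[-0.053,-0.836,0],[0,0,0]],[[-0.053,-0.836,0],[0,0,0]]]}}

```text
clock: 21.0
tool_pos: [0.5218, -0.0528, 0.2485]
tool_rot: [0.118, 0.993, 0.0, -0.0]
ft_force: [-0.5, 0.4, -1.1]
grip_width: 0.0396
finger_force: 61.5
```

Run:
```python
from h import *
go([.5225,-.054,.078],np.radians(90-13.75))
d=snap('wrist','w7'); cv2.imwrite('pics/w7c.png',d['pixels'][40:380,120:520,::-1])
```

```text
tcp [ 0.5218 -0.0528  0.2485] shift [-0.008 -0.009  1.421] turn [ 0.0001 -0.0001  0.0006]
```

View pics/w7c.png

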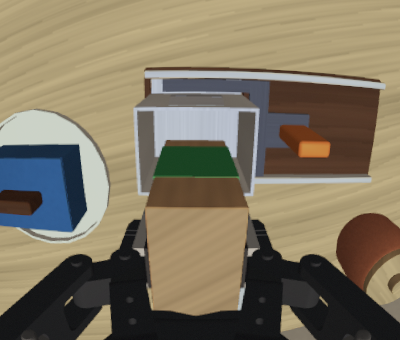

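The carton hangs upright above the open tin, lined up with it. I'll lower it.

Emit:
{"op": "drive_tool", "data": {"commands": [[[-0.008,-0.009,0.25],[0,0,0]],[[-0.008,-0.009,0.5],[0,0,0]],[[-0.008,-0.009,0.7],[0,0,0]],[[-0.008,-0.009,0.9],[0,0,0]],[[-0.008,-0.009,0.9],[0,0,0]]]}}

```text
clock: 21.68
tool_pos: [0.5208, -0.0545, 0.1387]
tool_rot: [0.119, 0.993, 0.001, -0.002]
ft_force: [-0.5, 0.4, -0.8]
grip_width: 0.0394
finger_force: 61.6
```

Emit:
{"op": "drive_tool", "data": {"commands": [[[0,0,0.2],[0,0,0]],[[0,0,0.4],[0,0,0]],[[0,0,0.5],[0,0,0]],[[0,0,0.52],[0,0,0]],[[0,0,0.52],[0,0,0]]]}}

```text
clock: 22.3
tool_pos: [0.5229, -0.0559, 0.0793]
tool_rot: [0.119, 0.993, -0.0, 0.001]
ft_force: [0.6, -0.4, -0.8]
grip_width: 0.0397
finger_force: 61.6
```

Emit:
{"op": "drive_tool", "data": {"commands": [[[0,0,0.02],[0,0,0]],[[0,0,0.03],[0,0,0]],[[0,0,0.03],[0,0,0]]]}}

```text
clock: 22.68
tool_pos: [0.5247, -0.0564, 0.0775]
tool_rot: [0.119, 0.993, -0.001, 0.003]
ft_force: [1.9, 1.5, 5.5]
grip_width: 0.0396
finger_force: 61.5
```

Emit:
{"op": "drive_tool", "data": {"commands": [[[0,0,0],[0,0,0]],[[0,0,0],[0,0,0]],[[0,0,0],[0,0,0]],[[0,0,0],[0,0,0]],[[0,0,-0.3],[0,0,0]],[[0,0,-0.6],[0,0,0]],[[0,0,-1],[0,0,0]],[[0,0,-1],[0,0,0]]], "grip": -0.2}}

```text
clock: 23.68
tool_pos: [0.5253, -0.0568, 0.2005]
tool_rot: [0.119, 0.993, -0.001, 0.005]
ft_force: [0.2, 0.4, -0.2]
grip_width: 0.0512
finger_force: 0.0
```

Emit:
{"op": "drive_tool", "data": {"commands": [[[0,-0.4,-0.2],[0,0,0]],[[0,-0.8,-0.4],[0,0,0]],[[0,-0.8,-0.4],[0,0,0]],[[0,-0.8,-0.4],[0,0,0]]]}}

```text
clock: 24.18
tool_pos: [0.499, -0.1487, 0.2418]
tool_rot: [0.119, 0.993, 0.0, -0.001]
ft_force: [0.3, 0.4, -0.7]
grip_width: 0.0511
finger_force: 0.0
```

Run:
```python
from h import *
s=read_state();print(s['tool_pos'])
d=snap('wrist','w8'); f=snap('scene','s8')
a=cv2.resize(f['pixels'][110:260,180:400],(440,300)); a=cv2.copyMakeBorder(a,0,60,0,0,0); cv2.imwrite('pics/m8.png',np.hstack([d['pixels'][40:400,260:600],a])[:,:,::-1])
go([.5225,-.054,s['tool_pos'][2]],np.radians(-13.75))
```

```text
[ 0.49899088 -0.14868191  0.2417676 ]
tcp [ 0.499  -0.148   0.2414] shift [-0.006  0.807 -0.003] turn [ 4.000e-04 -2.000e-04 -2.496e-01]
```

View pics/m8.png

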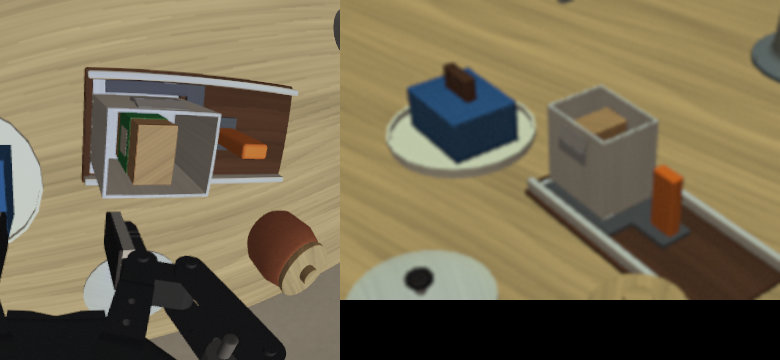

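The carton stands upright in the tin, with the fork home and the lid still on the susan. I'll go back for the lid.

Emit:
{"op": "drive_tool", "data": {"commands": [[[-0.57,-1,0],[0,0,0.2504]],[[-0.57,-1,0],[0,0,0.2504]],[[-0.57,-1,0],[0,0,0.2504]],[[-0.57,-1,0],[0,0,0.2504]],[[-0.57,-1,0],[0,0,0.2504]],[[-0.57,-1,0],[0,0,0.2504]],[[-0.57,-1,0],[0,0,0.2504]],[[-0.57,-1,0],[0,0,0.2504]],[[-0.57,-1,0],[0,0,0.2504]],[[-0.57,-1,0],[0,0,0.2504]]], "grip": -0.4}}

```text
clock: 25.52
tool_pos: [0.5376, -0.2806, 0.2416]
tool_rot: [0.786, 0.618, -0.0, -0.001]
ft_force: [0.1, -0.3, 0.5]
grip_width: 0.06
finger_force: 0.0
```

Run:
```python
from h import *
d=snap('wrist','w9'); im=d['pixels']; h=cv2.cvtColor(im,cv2.COLOR_RGB2HSV)
m=cv2.inRange(h,(100,100,110),(125,255,255))
cs=cv2.findContours(m,0,2)[0]; c=max(cs,key=cv2.contourArea); hull=cv2.convexHull(c)
P=np.float32([at(d,float(u),float(v),.078,True)[:2] for u,v in hull[:,0]]); r=cv2.minAreaRect(P); print('lid top',r, len(cs),cv2.contourArea(c))
print(cv2.boundingRect(c))
# handle: hole
k=np.zeros_like(m); cv2.fillConvexPoly(k,hull,255); k=cv2.bitwise_and(k,cv2.bitwise_not(m)); k=cv2.morphologyEx(k,cv2.MORPH_OPEN,np.ones((3,3)))
c=max(cv2.findContours(k,0,1)[0],key=cv2.contourArea); print('handle',cv2.minAreaRect(c),'exp',proj(d,[.5377,-.2816,.114],True))
go([.5377,-.2816,.0885],np.radians(-13.75))
```

```text
lid top ((0.5371488332748413, -0.28000688552856445), (0.12327010929584503, 0.09690628945827484), 75.95429229736328) 1 10458.0
(268, 120, 98, 116)
handle ((316.0, 186.5), (67.0, 20.0), 90.0) exp (np.float64(316.79318980932385), np.float64(192.0230265625961))
tcp [ 0.5376 -0.2808  0.2418] shift [-0.007  0.004  1.277] turn [-0.0002 -0.0001  0.0002]
```

Emit:
{"op": "drive_tool", "data": {"commands": [[[0,0,0.4],[0,0,0]],[[0,0,0.8],[0,0,0]],[[0,0,0.8],[0,0,0]]]}}

```text
clock: 25.95
tool_pos: [0.535, -0.2794, 0.142]
tool_rot: [0.787, 0.617, -0.001, -0.005]
ft_force: [0.0, 0.6, -0.3]
grip_width: 0.0599
finger_force: 0.0
```

Emit:
{"op": "drive_tool", "data": {"commands": [[[0,0,0.3],[0,0,0]],[[0,0,0.48],[0,0,0]],[[0,0,0.48],[0,0,0]],[[0,0,0.48],[0,0,0]]]}}

```text
clock: 26.45
tool_pos: [0.5389, -0.2828, 0.0917]
tool_rot: [0.787, 0.617, 0.0, 0.002]
ft_force: [1.0, 0.6, 0.6]
grip_width: 0.0595
finger_force: 0.0
```

Emit:
{"op": "drive_tool", "data": {"commands": [[[0,0,0],[0,0,0]],[[0,0,0],[0,0,0]],[[0,0,0],[0,0,0]],[[0,0,0],[0,0,0]],[[0,0,0],[0,0,0]],[[0,0,0],[0,0,0]],[[0,0,0],[0,0,0]]], "grip": 1}}

```text
clock: 27.32
tool_pos: [0.5378, -0.2821, 0.09]
tool_rot: [0.787, 0.617, 0.0, 0.0]
ft_force: [-3.0, 0.5, 5.7]
grip_width: 0.017
finger_force: 59.4
```

Emit:
{"op": "drive_tool", "data": {"commands": [[[0,0,-0.2],[0,0,0]],[[0,0,-0.5],[0,0,0]],[[0,0,-0.8],[0,0,0]],[[0,0,-1],[0,0,0]],[[0,0,-1],[0,0,0]]]}}

```text
clock: 27.95
tool_pos: [0.5381, -0.2824, 0.2104]
tool_rot: [0.787, 0.617, 0.0, 0.002]
ft_force: [0.8, -0.5, -2.8]
grip_width: 0.0167
finger_force: 59.3
```

Run:
```python
from h import *
go([.5225,-.0545,.228],np.radians(-13.75)); s=read_state(); print(s['ft_force'])
```

```text
tcp [ 0.5381 -0.2824  0.2104] shift [ 1.812 -0.58  -0.15 ] turn [ 0.0005  0.0002 -0.0002]
[ 0.80352406 -0.51223037 -2.81425607]
```

Emit:
{"op": "drive_tool", "data": {"commands": [[[0.1,-0.03,-0.1],[0,0,0]],[[0.4,-0.13,-0.2],[0,0,0]],[[0.9,-0.286,-0.2],[0,0,0]],[[0.9,-0.286,-0.2],[0,0,0]]]}}

```text
clock: 28.45
tool_pos: [0.5288, -0.1642, 0.2316]
tool_rot: [0.786, 0.619, -0.0, -0.002]
ft_force: [-0.0, -0.7, -2.9]
grip_width: 0.0167
finger_force: 59.3
```

Emit:
{"op": "drive_tool", "data": {"commands": [[[0.4,-0.13,0],[0,0,0]],[[0.75,-0.24,0],[0,0,0]],[[0.9,-0.286,0],[0,0,0]],[[0.9,-0.286,0],[0,0,0]],[[0.9,-0.286,0],[0,0,0]],[[0.9,-0.286,0],[0,0,0]]]}}

```text
clock: 29.2
tool_pos: [0.5226, -0.0568, 0.233]
tool_rot: [0.788, 0.616, -0.0, 0.0]
ft_force: [-0.0, 0.9, -2.4]
grip_width: 0.0169
finger_force: 59.3
```

Run:
```python
from h import *
go([.523,-.0558,.202],np.radians(-13.75)); s=read_state(); print(s['ft_force'])
```

```text
tcp [ 0.5226 -0.0568  0.233 ] shift [0.009 0.002 0.258] turn [-0.      0.     -0.0005]
[-0.04581223  0.87951036 -2.44138582]
```

Emit:
{"op": "drive_tool", "data": {"commands": [[[0.009,0.002,0.15],[0,0,0]],[[0.009,0.002,0.25],[0,0,0]],[[0.009,0.002,0.32],[0,0,0]],[[0.009,0.002,0.36],[0,0,0]],[[0.009,0.002,0.36],[0,0,0]]]}}

```text
clock: 29.82
tool_pos: [0.5228, -0.0546, 0.1896]
tool_rot: [0.787, 0.617, -0.0, -0.0]
ft_force: [0.4, -0.4, -2.9]
grip_width: 0.0169
finger_force: 59.4
```

Emit:
{"op": "drive_tool", "data": {"commands": [[[0,0,0.06],[0,0,0]],[[0,0,0.12],[0,0,0]],[[0,0,0.18],[0,0,0]],[[0,0,0.24],[0,0,0]],[[0,0,0.3],[0,0,0]],[[0,0,0.36],[0,0,0]],[[0,0,0.36],[0,0,0]]]}}

```text
clock: 30.7
tool_pos: [0.5232, -0.0548, 0.1473]
tool_rot: [0.787, 0.617, 0.0, 0.0]
ft_force: [-4.8, 0.5, 5.0]
grip_width: 0.0168
finger_force: 61.0
```

Emit:
{"op": "drive_tool", "data": {"commands": [[[0,0,0.03],[0,0,0]],[[0,0,0.06],[0,0,0]],[[0,0,0.07],[0,0,0]],[[0,0,0.07],[0,0,0]]]}}

```text
clock: 31.2
tool_pos: [0.5239, -0.055, 0.1421]
tool_rot: [0.787, 0.617, 0.0, 0.001]
ft_force: [-12.5, 2.1, 22.7]
grip_width: 0.0169
finger_force: 63.3
```

Emit:
{"op": "drive_tool", "data": {"commands": [[[0,-0.005,0.01],[0,0,0]],[[0,-0.01,0.02],[0,0,0]],[[0,-0.01,0.02],[0,0,0]]]}}

```text
clock: 31.58
tool_pos: [0.5237, -0.0549, 0.142]
tool_rot: [0.787, 0.617, 0.001, 0.001]
ft_force: [-15.7, 3.6, 33.8]
grip_width: 0.0171
finger_force: 64.9
```

It met a hard stop at TCP z = 0.142 (0.142 expected), so the lid is down. I'll release, back off and check.

Emit:
{"op": "drive_tool", "data": {"commands": [[[0,0.01,-0.02],[0,0,0]],[[0,0.01,-0.02],[0,0,0]],[[0,0.01,-0.02],[0,0,0]],[[0,0.01,-0.02],[0,0,0]],[[0,0.01,-0.4],[0,0,0]],[[0,0.01,-0.8],[0,0,0]],[[0,0.01,-0.8],[0,0,0]]], "grip": -0.4}}

```text
clock: 32.45
tool_pos: [0.5254, -0.0555, 0.2365]
tool_rot: [0.787, 0.617, 0.003, 0.004]
ft_force: [0.0, -0.3, 0.1]
grip_width: 0.0599
finger_force: 0.0
```

Emit:
{"op": "drive_tool", "data": {"commands": [[[-0.4,0,-0.1],[0,0,0]],[[-0.8,0,-0.2],[0,0,0]],[[-0.8,0,-0.2],[0,0,0]]]}}

```text
clock: 32.83
tool_pos: [0.4995, -0.1503, 0.2557]
tool_rot: [0.788, 0.615, -0.0, 0.0]
ft_force: [-0.2, 0.5, -0.5]
grip_width: 0.0596
finger_force: 0.0
```

Emit:
{"op": "drive_tool", "data": {"commands": [[[-0.5,0,0],[0,0,0]],[[-1,0,0],[0,0,0]],[[-1,0,0],[0,0,0]],[[-1,0,0],[0,0,0]]]}}

```text
clock: 33.33
tool_pos: [0.4712, -0.2635, 0.2546]
tool_rot: [0.787, 0.617, 0.0, -0.001]
ft_force: [0.6, 0.5, 0.3]
grip_width: 0.0595
finger_force: 0.0
```

Run:
```python
from h import *
print(read_state()['tool_pos'],read_state()['grip_width'])
d=snap('scene','s10'); e=load('scene0')
def bb(x):
    h=cv2.cvtColor(x['pixels'],cv2.COLOR_RGB2HSV); m=cv2.inRange(h,(100,100,40),(125,255,255)); m[:120]=0;m[:,:200]=0;m[:,420:]=0
    o=cv2.inRange(h,(5,180,100),(18,255,255)); o[:,:330]=0;o[:,420:]=0
    c=max(cv2.findContours(m,0,1)[0],key=cv2.contourArea);M=cv2.moments(c);return cv2.boundingRect(c),M['m10']/M['m00'],M['m01']/M['m00'],cv2.minAreaRect(c),np.argwhere(o).mean(0)
print(bb(e));print(bb(d)); 
z=[proj(e,[.5216,-.0537,k]) for k in(.13,.134)];print('4mm in px',np.subtract(*z))
```

```text
[ 0.47117676 -0.26345848  0.25462912] 0.05953396147816531
((281, 154, 61, 50), 310.83161239078635, 178.291059924102, ((309.7400207519531, 179.1800079345703), (63.057125091552734, 46.4207763671875), 10.30484676361084), array([229.69090909, 378.88181818]))
((281, 154, 61, 50), 311.01578483245146, 178.45502645502646, ((310.8600158691406, 175.02001953125), (63.40000915527344, 45.80000686645508), 36.869895935058594), array([206.26976744, 344.36744186]))
4mm in px [-0.01906786  1.43621161]
```

The lid's outline matches the start picture to within 0.2 px, where 4 mm would be 1.4 px, so it is fully on.

```bash
python3 -c "
from plant import close_job; print(close_job())"
```

```text
the job is handed in; nothing more can be done
None
```

The job is done and handed in at about 33 s of the 72 s: the fork is home, the carton stands upright in the tin, and the lid is pushed fully back on; the hand-in call did not report a verdict.

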